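# Set the slide gates of a twin grit feeder

### The job

Get the empty twin grit feeder ready for the next abrasion run: pull its two stiff slide gates out to 30 mm open. A grain is caught in one runner, you cannot see which: when a gate binds on the way, do not force it, push it fully home again and leave it shut for cleaning. The feeder only stands on its rubber feet, so do not drag or shove it out of place, and leave the other things on the bench alone.

Things in the scene. Friction and masses are not known exactly. Their poses are not given: they have to be found in the camera images.
- feeder: twin grit feeder, 9 kg, loose on rubber feet (slips at 40 to 80 N): grey base plate 240 x 320 x 18 mm, side cheeks, a steel gate deck at 122 to 145 mm height, x from -110 to 90 mm, 310 mm wide, and on it two open conical hoppers, 120 mm across, 280 mm high, axes at x = 5, y = +65 and -65 mm. Origin: centre of its underside. x level, from the handles' side to the back; y to the left; z up
- left_gate (a joint): opening of the left gate (feeder y = +65 mm) in m: 0 fully home at its stop, growing as it is pulled to the feeder's -x, end of travel 0.050; found 4 to 9 mm open. Even sliding friction, some 7 to 13 N; it stays where it is left. In one gate, and only one, a hidden grain stops the blade hard somewhere at 11 to 20 mm; back towards home that gate runs with its ordinary friction
- right_gate (a joint): the same for the right gate (feeder y = -65 mm). Both blades are 4 mm aluminium plates 96 mm wide, top at 140 mm height. Scale lines on the blade, 10 mm apart, come out past the deck's front edge as the gate opens; the one full-width line is level with that edge at 30 mm
- left_handle (a point): middle of the left gate's bow handle, moving with it: a level round black bar, 13 mm thick, 68 mm long along the feeder's y, 138 mm above the bench, on two 8 mm rods at its ends. Between bar and blade is a loop 46 mm deep (along x) and 60 mm wide, open above and below, so a finger can reach down through it. Axes as the feeder's
- right_handle (a point): the same for the right gate. With a gate home, its bar's centre is 68 mm in front of the deck (x = -178 mm of the feeder) and 113 mm in front of the hopper's rim
- left_lane (a point): fixed point of the feeder: top front edge of the deck in the middle of the left gate (x = -110, y = +65, z = 145 mm of the feeder); axes as the feeder's
- right_lane (a point): the same for the right gate (y = -65 mm)
- left_cup: aluminium catch cup, 72 mm across, 60 mm high, on the feeder's base under the left outlet; origin: centre of its underside
- right_cup: the same under the right outlet
- jar: closed amber glass jar, 72 mm across, 100 mm high, on the bench to the right; origin: centre of its underside; bystander
- brush: hand brush lying on the bench to the right, about 200 mm long; origin: its underside; bystander
- panel_tray: grey slotted tray for test panels, 160 x 110 x 35 mm, on the bench to the left; origin: centre of its underside; bystander

How it is judged (in metres and radians):
At the end, for the whole second after the job is handed in: The gate that runs freely stands 30 mm open (within 3.5 mm) and the one that binds is fully home (within 2.5 mm) (((value of joint left_gate between 0.0265 and 0.0335 m and value of joint right_gate below 0.0025 m) or (value of joint right_gate between 0.0265 and 0.0335 m and value of joint left_gate below 0.0025 m))); the robot touches nothing.
It fails at once if the feeder is dragged, shoved or turned out of place, by more than 6 mm at either gate (distance of any of left_lane, right_lane from where it was at the start of the episode above 0.006 m).
It fails at once if a catch cup is displaced by more than 15 mm (distance of any of left_cup, right_cup from where it was at the start of the episode above 0.015 m).
It fails at once if the jar, the brush or the panel tray is disturbed (moved by more than 20 mm) (distance of any of jar, brush, panel_tray from where it was at the start of the episode above 0.02 m).
It also fails if it takes over 48 s, if anything falls off the work surface, if the arm or the gripper's body presses on something with over 40 N, if the wrist force passes 120 N, or if a joint passes its speed limit or range.

### The arm

A 6-joint arm with a two-finger parallel gripper is mounted at the origin on the work surface. World frame = base frame: x ahead of the robot, y to its left, z up, the work surface at z = 0. Lengths are in mm, angles in degrees, forces in N, time in s.
With the tool pointing down it reaches from about 350 to 725 mm from the base axis. Payload 6 kg.
Tool frame: the origin (TCP) lies at the very end of the fingers, on their centre line; the grasp point (between the pads) lies 19 mm behind it (arm.grip_depth is the z of the grasp point in the tool frame, in mm); z points along the fingers, y is the direction in which the jaws open and shut (so a half turn about z gives the same grasp; the last joint's range is limited). The gripper opens to 85 mm and grips with 20 to 120 N. Pads are 22 mm wide; open, the fingers measure 114 mm over their backs; the gripper's body (76 mm by 85 mm) begins 54 mm behind the grasp point. The pads swing forward as they close: fully open they stand 13 mm farther back than shut.
Start: joints at [83.692, 2.303, 4.859, 0, -92.561, -19.12], TCP at [257.597, 541.865, 231.261] pointing down, gripper open.
Joint ranges: [-146.85, 146.85], [-73.84, 115.35], [-62.03, 85.46], [-188.31, 113.3], [-161.28, -10.13], [-171.36, 171.36]. Speed limits (degrees/s): [147.25, 147.25, 172.46, 180, 180, 180].

### API

Orientations are given as [roll, pitch, yaw] about the fixed x, y, z axes, in that order (R = Rz(yaw) Ry(pitch) Rx(roll)).
In Python, from workcell import arm gives the robot as it stands.
- The arm moves only by the tool servo_tool, never from a script. Its argument "deltas" is one flat list of numbers, 6 for each row, row after row: the shift along the tool's x, y, z in mm, then the turn, a rotation vector about the tool's x, y, z in rad. A call has 1 to 8 rows; each row shifts and turns the commanded pose from where the row before left it, along the tool's axes as they then stand; what a row does not reach is not made up. A row lasts 1/12 s, in which the tool goes at most 41.7 mm and 7.16 degrees, less where a joint would pass 70% of its speed; a pose out of reach is approached as far as the arm can. A call with a gripper value outside its range is refused whole. "gripper" is the closure in counts, from 0 (fully open) to 255 (shut), set as the call begins (left out, the last holds). The fingers move at their own pace and stop on an object; "grip_force" is the grip in N (left out, the last holds). Time passes only in rows, so rows that do not move let the fingers close. It gives the time, the measured TCP pose, the force and the opening at its end, in the units of the state.
- arm.read_state(): the state, without advancing time (a new reading comes with each control period).
- arm.camera(name): name is "scene" or "top"; returns the picture (420x560x3 uint8, red, green, blue); there is no depth.
- arm.camera_params(name): a dict with "intrinsics" (3x3 intrinsics, pixels), "R" (3x3) and "t" (3): a world point X has camera coordinates R X + t. Camera axes: x right, y down, z forward; pixel columns grow to the right and rows downward; lengths in mm; the calibration is good to about 2 mm. A picture is of the moment at which its call begins. camera_params takes no time and is no camera call.
- arm.hand_in(): hands the job in, once; it reports no verdict.
Trained networks look in the newest picture that a camera, given by its name, has taken for a name from the list of things; names that differ only in an ending like _2 or _b are one class to them, and where a whole thing is asked for, a point or a joint stands for the part that bears it (a point fixed in the world has none). Each returns a list of dicts, best first, with "conf" (0 to 1); they miss things now and then, are a little off and sometimes report something else, mostly with a low value. They report only what shows in the picture. A call takes as long as a camera call.
- arm.boxes_of(query, camera): "extent" ([left, top, right, bottom] as shares, 0 to 1, of the picture: columns of its width, rows of its height, round what is visible of it).
- arm.regions_of(query, camera): "pixels" (420x560 bool, what is visible of it) and "extent" ([left, top, right, bottom] as shares, 0 to 1, of the picture: columns of its width, rows of its height, round what is visible of it).
The state is a dict: "time_s": time; "joint_pos": joint angles; "joint_vel": joint speeds; "joint_efforts": joint torques, N m; "ee_pos": TCP position; "tcp_rot": TCP orientation; "ft_force": force on the tool from outside, world axes, zero at the start; "moment": the same for the moment, N m; "grip_width": finger opening in mm.
Only numpy, scipy, OpenCV 4.12 (cv2) and the standard library are available. Lean on these libraries where they do the work, as an engineer would, in place of code of your own. Each camera call takes 0.05 s, during which the arm holds its last target.

## Working session

There is one attempt and no reset: what is moved stays moved. The work goes in short steps, Python scripts to look and compute and a tool call to move; the robot and the scene stay as the last step left them, time stands still between calls to the robot, and variables do not carry over. Pictures are saved under pics/ and viewed, and the job is handed in when it is done.

Besides the shell and the picture viewer there is one more tool, called by a JSON object that holds its "api" and its "payload", one argument or row to a line. servo_tool: Moves the arm, as the interface text tells. Its arguments: {"type":"object","properties":{"deltas":{"type":"array","items":{"type":"number"}},"gripper":{"type":"number"},"grip_force":{"type":"number"}},"required":["deltas"]}

```bash
mkdir -p pics; ls
python3 - <<'E'
from workcell import arm
import cv2,numpy as np
for c in("scene","top"):
    im=arm.camera(c); cv2.imwrite(f"pics/{c}0.png",im[:,:,::-1]); p=arm.camera_params(c); print(c,p)
print(arm.read_state())
E
```

```text
pics
scene {'intrinsics': array([[476.18813937,   0.        , 279.83275456],
       [  0.        , 476.18813937, 205.16522916],
       [  0.        ,   0.        ,   1.        ]]), 'R': array([[-0.08133585,  0.9964564 , -0.02142725],
       [ 0.65492754,  0.03722828, -0.75477412],
       [-0.7513018 , -0.07542349, -0.65563473]]), 't': array([  26.23014341, -270.2459068 , 1677.03992335])}
top {'intrinsics': array([[484.92383512,   0.        , 282.92859395],
       [  0.        , 484.92383512, 212.3786792 ],
       [  0.        ,   0.        ,   1.        ]]), 'R': array([[ 0.00763694, -0.99990254, -0.01168701],
       [-0.98449914, -0.00547032, -0.17530409],
       [ 0.17522308,  0.01284463, -0.98444496]]), 't': array([  31.5244267 ,  500.74055482, 1658.81793285])}
{'time_s': 0.1, 'joint_pos': array([ 8.36920783e+01,  2.33489787e+00,  4.80824754e+00, -2.32707371e-02,
       -9.25635554e+01, -1.91221217e+01]), 'joint_vel': array([-0.00417061, -0.11697506,  0.20313675,  0.21189805,  0.10850798,
       -0.00817824]), 'joint_efforts': array([-5.36942141e-03, -3.69343901e+01,  3.48282945e+01,  6.95190445e+00,
       -4.47978455e-03,  3.65655282e-06]), 'ee_pos': array([257.42773107, 541.63096426, 230.38420923]), 'tcp_rot': array([ 1.79907156e+02, -7.58352915e-03, -2.54290147e+01]), 'ft_force': array([-0.06144556,  0.9540132 , -0.01802147]), 'moment': array([-0.02175771,  0.01587142, -0.02453101]), 'grip_width': 85.23702363878002}
```

View pics/scene0.png

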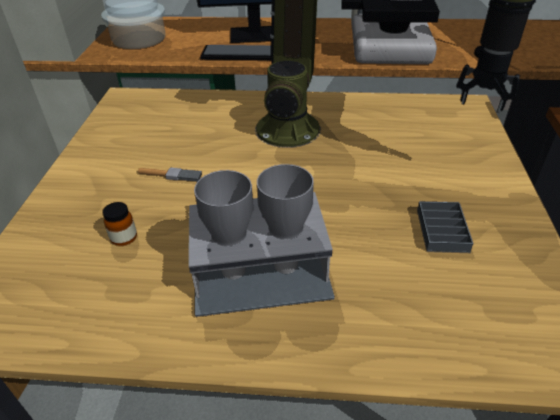

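View pics/top0.png

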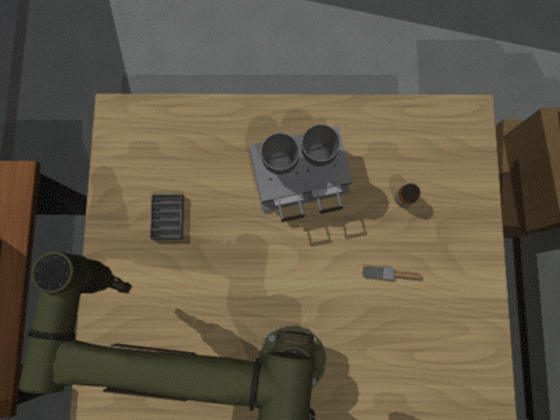

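The scene camera sees the feeder from the back. The top camera sees both handles, at about (290,214) and (330,207), facing the robot. The feeder is yawed slightly.

```bash
cat > h.py <<'E'
import numpy as np,cv2
from workcell import arm
P={c:arm.camera_params(c) for c in("scene","top")}
def ray(c,u,v,z):
    p=P[c];K,R,t=p["intrinsics"],np.array(p["R"]),np.array(p["t"])
    d=R.T@np.linalg.solve(K,[u,v,1.]);o=-R.T@t
    return o+d*(z-o[2])/d[2]
def proj(c,X):
    p=P[c];x=np.array(p["R"])@np.array(X,float)+p["t"];x=p["intrinsics"]@x;return x[:2]/x[2]
E
python3 - <<'E'
from h import *
im=arm.camera("top")
cv2.imwrite("pics/topz.png",cv2.resize(im[120:225,235:365],None,fx=6,fy=5.7,interpolation=cv2.INTER_CUBIC)[:600,:800,::-1])
for q in("left_handle","right_handle","left_gate","feeder"):
    for r in arm.regions_of(q,"top")[:3]:
        ys,xs=np.nonzero(r["pixels"]); u,v=xs.mean(),ys.mean()
        print(q,round(r["conf"],2),u,v,len(xs),[np.round(np.array(r["extent"])*[560,420,560,420],1)],ray("top",u,v,138).round(1), cv2.minAreaRect(np.c_[xs,ys].astype(np.float32)))
E
```

```text
left_handle 0.7 324.65570934256056 186.48615916955018 578 [array([308.4, 148.2, 340.6, 218.2])] [ 572.6 -105.3  138. ] ((325.487548828125, 181.2637939453125), (65.01527404785156, 28.38176918029785), 86.98721313476562)
left_handle 0.65 285.8233995584989 190.75275938189844 453 [array([273.3, 156.4, 302.8, 222.2])] [557.3  24.5 138. ] ((285.4032897949219, 188.46392822265625), (62.69951629638672, 28.400876998901367), 76.75948333740234)
right_handle 0.81 324.75645756457567 185.24169741697418 542 [array([308.6, 149. , 343.4, 212.9])] [ 576.9 -105.7  138. ] ((324.8465881347656, 180.54248046875), (64.1717758178711, 28.57894515991211), 83.9909896850586)
left_gate 0.85 286.4290843806104 192.8456014362657 557 [array([272.2, 157.9, 307.2, 220.7])] [550.2  22.4 138. ] ((287.40771484375, 188.8384552001953), (64.1788101196289, 28.34518051147461), 86.8201675415039)
feeder 0.94 300.28711111111113 168.70933333333332 6750 [array([251. , 127.3, 354.2, 223.7])] [633.6 -23.7 138. ] ((301.1404113769531, 172.49684143066406), (88.28983306884766, 94.2679214477539), 78.40782928466797)
```

View pics/topz.png

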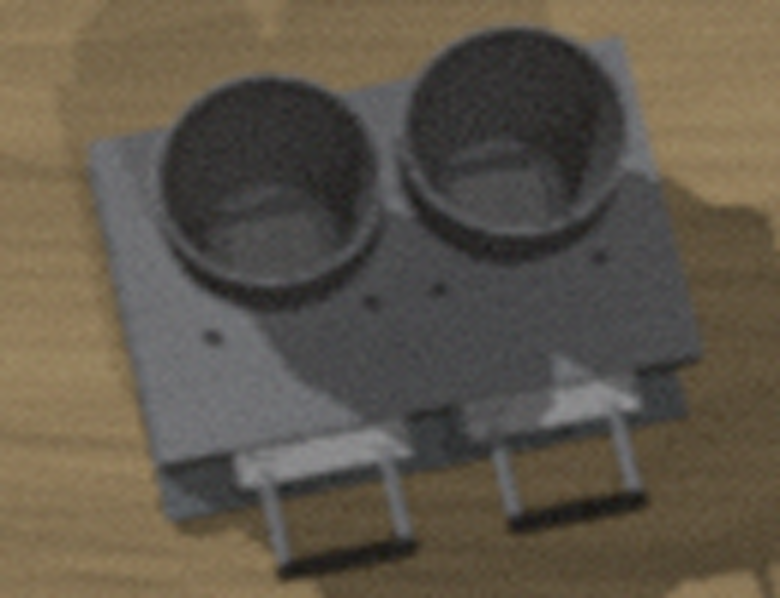

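Run:
```python
from h import *
from scipy.optimize import least_squares
z2p=lambda a,b:(235+(a+.5)/6-.5,120+(b+.5)/5.7-.5)
obs=[((-110,155,145),(160,464)),((-110,-155,145),(701,355)),((90,155,145),(91,143)),((90,-155,145),(622,38)),
 ((5,65,280),(270,181)),((5,-65,280),(516,140))]
L=[((285,571),34),((413,545),-34)];Rr=[((512,524),34),((646,497),-34)]
def W(p,X):
    c,s=np.cos(p[2]),np.sin(p[2]);return np.array([p[0]+c*X[0]-s*X[1],p[1]+s*X[0]+c*X[1],X[2]])
def res(p):
    r=[]
    for X,z in obs: r+=list((proj("top",W(p,X))-z2p(*z))*(0.3 if X[2]>200 else 1))
    for (z,y) in L: r+=list(proj("top",W(p,(-178-p[3],65+y,138)))-z2p(*z))
    for (z,y) in Rr: r+=list(proj("top",W(p,(-178-p[4],-65+y,138)))-z2p(*z))
    return np.array(r)
s=least_squares(res,[640,-20,.2,5,5]);p=s.x
print(p.round(2),np.degrees(p[2]));print(s.fun.reshape(-1,2).round(2))
print("L",W(p,(-178-p[3],65,138)),"R",W(p,(-178-p[4],-65,138)))
```

```text
[ 6.6084e+02 -2.1730e+01  2.2000e-01  6.3500e+00  6.0000e+00] 12.589899958533984
[[ 0.04  0.26]
 [ 0.89 -0.02]
 [-0.42  0.03]
 [ 0.23 -0.27]
 [ 0.07 -0.15]
 [ 0.09 -0.58]
 [ 0.46 -0.09]
 [-0.8   0.17]
 [ 0.94 -0.17]
 [-1.4   0.28]]
L [466.75441412   1.52664953 138.        ] R [ 495.43239721 -125.2712049   138.        ]
```

{"api": "servo_tool", "payload": {
  "deltas": [26.3,24.9,0,0,0,0,26.3,24.9,0,0,0,0,26.3,24.9,0,0,0,0,26.3,24.9,0,0,0,0,26.3,24.9,0,0,0,0,26.3,24.9,0,0,0,0,26.3,24.9,0,0,0,0,26.3,24.9,0,0,0,0],
  "gripper": 130,
  "grip_force": 40
}}

```text
time_s: 1.02
ee_pos: [362.3, 270.0, 231.5]
tcp_rot: [-180.0, -0.0, -25.4]
ft_force: [1.2, -0.0, 0.9]
grip_width: 41.8
```

{"api": "servo_tool", "payload": {
  "deltas": [26.3,24.9,0,0,0,0,26.3,24.9,0,0,0,0,26.3,24.9,0,0,0,0,26.3,24.9,0,0,0,0,26.3,24.9,0,0,0,0,26.3,24.9,0,0,0,0,26.3,24.9,0,0,0,0,26.3,24.9,0,0,0,0]
}}

```text
time_s: 1.68
ee_pos: [466.8, -0.5, 231.7]
tcp_rot: [-180.0, -0.0, -25.4]
ft_force: [1.1, 0.0, -0.7]
grip_width: 42.4
```

{"api": "servo_tool", "payload": {
  "deltas": [0,0,0,0,0,0.1134,0,0,0,0,0,0.1134,0,0,0,0,0,0.1134,0,0,0,0,0,0.1134,0,0,0,0,0,0.1134,0,0,0,0,0,0.1134,0,0,0,0,0,0.1134,0,0,0,0,0,0.1134]
}}

```text
time_s: 2.35
ee_pos: [466.5, 1.3, 231.4]
tcp_rot: [-180.0, -0.0, -77.7]
ft_force: [-0.0, 0.4, -0.9]
grip_width: 42.0
```

{"api": "servo_tool", "payload": {
  "deltas": [0,0,0,0,0,0,0,0,0,0,0,0]
}}

```text
time_s: 2.52
ee_pos: [466.5, 1.4, 231.4]
tcp_rot: [-180.0, -0.0, -77.2]
ft_force: [0.6, 0.2, -0.2]
grip_width: 41.9
```

{"api": "servo_tool", "payload": {
  "deltas": [0,0,10,0,0,0,0,0,10,0,0,0,0,0,10,0,0,0,0,0,10,0,0,0,0,0,10,0,0,0,0,0,10,0,0,0,0,0,5,0,0,0,0,0,0,0,0,0]
}}

```text
time_s: 3.18
ee_pos: [465.9, 1.2, 164.6]
tcp_rot: [179.9, -0.0, -77.4]
ft_force: [0.7, -0.2, -0.1]
grip_width: 41.7
```

Run:
```python
from h import *
im=arm.camera("top")
cv2.imwrite("pics/topz1.png",cv2.resize(im[140:240,235:365],None,fx=6,fy=6,interpolation=cv2.INTER_CUBIC)[:600,:800,::-1])
```

```text
(no output)
```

View pics/topz1.png

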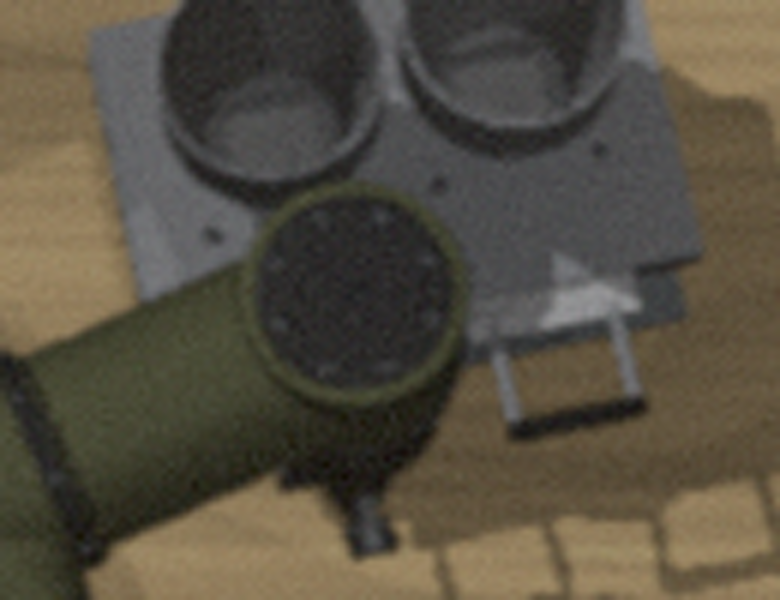

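{"api": "servo_tool", "payload": {
  "deltas": [0,0,6,0,0,0,0,0,6,0,0,0,0,0,6,0,0,0,0,0,5,0,0,0]
}}

```text
time_s: 3.57
ee_pos: [466.5, 1.4, 142.6]
tcp_rot: [180.0, 0.0, -77.4]
ft_force: [0.5, -0.5, -0.2]
grip_width: 41.9
```

{"api": "servo_tool", "payload": {
  "deltas": [0,0,6,0,0,0,0,0,6,0,0,0,0,0,6,0,0,0,0,0,4,0,0,0,0,0,0,0,0,0]
}}

```text
time_s: 3.98
ee_pos: [466.1, 1.3, 120.1]
tcp_rot: [179.9, -0.0, -77.4]
ft_force: [0.2, -0.6, 0.4]
grip_width: 42.1
```

{"api": "servo_tool", "payload": {
  "deltas": [0,0,0,0,0,0,0,0,0,0,0,0,0,0,0,0,0,0,0,0,0,0,0,0,0,0,0,0,0,0,0,0,0,0,0,0],
  "gripper": 255,
  "grip_force": 30
}}

```text
time_s: 4.48
ee_pos: [466.7, 1.4, 121.8]
tcp_rot: [-180.0, -0.0, -77.4]
ft_force: [-1.6, 0.7, 2.5]
grip_width: 11.9
```

{"api": "servo_tool", "payload": {
  "deltas": [0,-1,0,0,0,0,0,-1,0,0,0,0,0,-1,0,0,0,0,0,0,0,0,0,0]
}}

```text
time_s: 4.82
ee_pos: [468.7, 1.8, 121.8]
tcp_rot: [179.9, -0.0, -77.4]
ft_force: [-7.7, 0.8, 6.5]
grip_width: 11.8
```

{"api": "servo_tool", "payload": {
  "deltas": [0,-1,0,0,0,0,0,0,0,0,0,0]
}}

```text
time_s: 4.98
ee_pos: [469.6, 2.0, 121.8]
tcp_rot: [179.9, -0.0, -77.4]
ft_force: [-6.9, 0.6, 6.7]
grip_width: 11.8
```

{"api": "servo_tool", "payload": {
  "deltas": [0,-1,-1,0,0,0,0,0,0,0,0,0]
}}

```text
time_s: 5.15
ee_pos: [469.9, 2.1, 121.8]
tcp_rot: [179.8, -0.0, -77.4]
ft_force: [-7.2, -0.8, 4.1]
grip_width: 11.7
```

{"api": "servo_tool", "payload": {
  "deltas": [0,-1,0,0,0,0,0,0,0,0,0,0]
}}

```text
time_s: 5.32
ee_pos: [471.0, 2.3, 121.8]
tcp_rot: [179.8, -0.0, -77.4]
ft_force: [-8.2, 0.8, 2.7]
grip_width: 11.7
```

{"api": "servo_tool", "payload": {
  "deltas": [0,-1,0,0,0,0,0,0,0,0,0,0]
}}

```text
time_s: 5.48
ee_pos: [471.9, 2.5, 121.8]
tcp_rot: [179.8, -0.0, -77.4]
ft_force: [-8.0, 0.1, 2.8]
grip_width: 11.8
```

{"api": "servo_tool", "payload": {
  "deltas": [0,-1,0,0,0,0,0,0,0,0,0,0]
}}

```text
time_s: 5.65
ee_pos: [472.9, 2.7, 121.8]
tcp_rot: [179.8, -0.0, -77.4]
ft_force: [-7.7, -0.8, 2.5]
grip_width: 11.8
```

{"api": "servo_tool", "payload": {
  "deltas": [0,-0.7,0,0,0,0,0,0,0,0,0,0]
}}

```text
time_s: 5.82
ee_pos: [473.6, 2.9, 121.8]
tcp_rot: [179.8, -0.0, -77.4]
ft_force: [-7.7, -0.2, 3.8]
grip_width: 12.1
```

{"api": "servo_tool", "payload": {
  "deltas": [0,-0.7,0,0,0,0,0,0,0,0,0,0]
}}

```text
time_s: 5.98
ee_pos: [474.0, 3.0, 121.8]
tcp_rot: [179.7, -0.0, -77.4]
ft_force: [-9.2, -0.5, 3.8]
grip_width: 12.1
```

{"api": "servo_tool", "payload": {
  "deltas": [0,-0.7,0,0,0,0,0,0,0,0,0,0]
}}

```text
time_s: 6.15
ee_pos: [474.1, 3.0, 121.8]
tcp_rot: [179.6, -0.0, -77.4]
ft_force: [-12.1, 0.1, 5.7]
grip_width: 12.1
```

{"api": "servo_tool", "payload": {
  "deltas": [0,-0.7,0,0,0,0,0,0,0,0,0,0]
}}

```text
time_s: 6.32
ee_pos: [474.1, 3.0, 121.7]
tcp_rot: [179.5, -0.0, -77.4]
ft_force: [-16.0, 0.2, 8.2]
grip_width: 11.8
```

{"api": "servo_tool", "payload": {
  "deltas": [0,-0.7,0,0,0,0,0,0,0,0,0,0]
}}

```text
time_s: 6.48
ee_pos: [474.1, 2.9, 121.8]
tcp_rot: [179.4, -0.0, -77.4]
ft_force: [-19.7, 0.4, 10.2]
grip_width: 11.7
```

{"api": "servo_tool", "payload": {
  "deltas": [0,2,0,0,0,0,0,2,0,0,0,0,0,2,0,0,0,0,0,2,0,0,0,0,0,2,0,0,0,0,0,2,0,0,0,0,0,0,0,0,0,0]
}}

```text
time_s: 7.07
ee_pos: [467.2, 1.5, 121.9]
tcp_rot: [-179.8, 0.0, -77.4]
ft_force: [6.7, -0.7, -5.1]
grip_width: 11.6
```

{"api": "servo_tool", "payload": {
  "deltas": [0,1,0,0,0,0,0,1,0,0,0,0,0,0,0,0,0,0]
}}

```text
time_s: 7.32
ee_pos: [465.4, 1.1, 121.9]
tcp_rot: [-179.8, 0.0, -77.4]
ft_force: [7.3, -1.1, -5.3]
grip_width: 11.9
```

{"api": "servo_tool", "payload": {
  "deltas": [0,1,0,0,0,0,0,1,0,0,0,0,0,0,0,0,0,0]
}}

```text
time_s: 7.57
ee_pos: [463.5, 0.7, 121.9]
tcp_rot: [-179.8, -0.0, -77.4]
ft_force: [8.1, -0.5, -5.3]
grip_width: 11.8
```

{"api": "servo_tool", "payload": {
  "deltas": [0,1,0,0,0,0,0,0.5,0,0,0,0,0,0,0,0,0,0]
}}

```text
time_s: 7.82
ee_pos: [462.0, 0.4, 121.9]
tcp_rot: [-179.8, -0.0, -77.4]
ft_force: [7.5, -0.8, -5.8]
grip_width: 12.2
```

{"api": "servo_tool", "payload": {
  "deltas": [0,1,0,0,0,0,0,0.5,0,0,0,0,0,0,0,0,0,0]
}}

```text
time_s: 8.07
ee_pos: [460.6, 0.1, 121.9]
tcp_rot: [-179.8, -0.0, -77.4]
ft_force: [7.9, -0.7, -5.3]
grip_width: 11.9
```

{"api": "servo_tool", "payload": {
  "deltas": [0,1,0,0,0,0,0,0,0,0,0,0]
}}

```text
time_s: 8.23
ee_pos: [459.6, -0.2, 121.9]
tcp_rot: [-179.8, -0.0, -77.4]
ft_force: [8.2, -1.0, -5.4]
grip_width: 11.4
```

{"api": "servo_tool", "payload": {
  "deltas": [0,1,0,0,0,0,0,0,0,0,0,0]
}}

```text
time_s: 8.4
ee_pos: [458.6, -0.4, 121.9]
tcp_rot: [-179.8, 0.0, -77.4]
ft_force: [7.9, -0.7, -5.2]
grip_width: 11.6
```

At 15.9 mm and still running freely.

{"api": "servo_tool", "payload": {
  "deltas": [0,1,0,0,0,0,0,0,0,0,0,0]
}}

```text
time_s: 8.57
ee_pos: [457.6, -0.6, 121.9]
tcp_rot: [-179.8, -0.0, -77.4]
ft_force: [8.4, -1.2, -5.9]
grip_width: 11.6
```

{"api": "servo_tool", "payload": {
  "deltas": [0,1,0,0,0,0,0,0,0,0,0,0]
}}

```text
time_s: 8.73
ee_pos: [456.6, -0.8, 121.9]
tcp_rot: [-179.8, -0.0, -77.4]
ft_force: [7.8, -1.2, -5.7]
grip_width: 11.7
```

{"api": "servo_tool", "payload": {
  "deltas": [0,1,0,0,0,0,0,0,0,0,0,0]
}}

```text
time_s: 8.9
ee_pos: [455.7, -1.1, 121.9]
tcp_rot: [-179.8, -0.0, -77.4]
ft_force: [6.9, -0.8, -5.9]
grip_width: 11.5
```

{"api": "servo_tool", "payload": {
  "deltas": [0,1,0,0,0,0,0,0,0,0,0,0]
}}

```text
time_s: 9.07
ee_pos: [454.7, -1.3, 121.9]
tcp_rot: [-179.8, -0.0, -77.4]
ft_force: [7.5, -1.9, -5.1]
grip_width: 11.6
```

{"api": "servo_tool", "payload": {
  "deltas": [0,1,0,0,0,0,0,0,0,0,0,0]
}}

```text
time_s: 9.23
ee_pos: [453.7, -1.5, 121.9]
tcp_rot: [-179.8, -0.0, -77.4]
ft_force: [7.8, -1.7, -5.7]
grip_width: 12.1
```

{"api": "servo_tool", "payload": {
  "deltas": [0,1,0,0,0,0,0,0,0,0,0,0]
}}

```text
time_s: 9.4
ee_pos: [452.7, -1.7, 121.9]
tcp_rot: [-179.8, -0.0, -77.4]
ft_force: [7.8, -1.7, -5.6]
grip_width: 11.9
```

Open 21.9 mm with no bind, so the left gate is the free one. Next I pull it on to 30 mm.

{"api": "servo_tool", "payload": {
  "deltas": [0,1,0,0,0,0,0,1,0,0,0,0,0,1,0,0,0,0,0,0,0,0,0,0]
}}

```text
time_s: 9.73
ee_pos: [449.7, -2.4, 121.9]
tcp_rot: [-179.8, -0.0, -77.4]
ft_force: [7.9, -1.3, -5.6]
grip_width: 11.6
```

{"api": "servo_tool", "payload": {
  "deltas": [0,1,0,0,0,0,0,1,0,0,0,0,0,1,0,0,0,0,0,1,0,0,0,0,0,1,0,0,0,0,0,0,0,0,0,0]
}}

```text
time_s: 10.23
ee_pos: [444.9, -3.4, 121.9]
tcp_rot: [-179.8, -0.0, -77.4]
ft_force: [7.6, -1.3, -4.6]
grip_width: 11.8
```

{"api": "servo_tool", "payload": {
  "deltas": [0,-1.5,-1,0,0,0,0,0,0,0,0,0]
}}

```text
time_s: 10.4
ee_pos: [444.9, -3.4, 122.0]
tcp_rot: [179.9, 0.0, -77.4]
ft_force: [4.1, -1.7, -9.2]
grip_width: 11.8
```

{"api": "servo_tool", "payload": {
  "deltas": [0,0,0,0,0,0,0,0,0,0,0,0,0,0,0,0,0,0,0,0,0,0,0,0,0,0,0,0,0,0,0,0,0,0,0,0],
  "gripper": 130
}}

```text
time_s: 10.9
ee_pos: [445.2, -3.4, 123.6]
tcp_rot: [-180.0, -0.0, -77.4]
ft_force: [-0.9, 0.8, 0.3]
grip_width: 42.0
```

{"api": "servo_tool", "payload": {
  "deltas": [0,0,-12,0,0,0,0,0,-12,0,0,0,0,0,-12,0,0,0,0,0,-12,0,0,0,0,0,-12,0,0,0,0,0,-12,0,0,0,0,0,-12,0,0,0,0,0,-12,0,0,0]
}}

```text
time_s: 11.57
ee_pos: [445.1, -3.4, 220.7]
tcp_rot: [-180.0, -0.0, -77.4]
ft_force: [0.1, -0.1, 0.3]
grip_width: 41.8
```

{"api": "servo_tool", "payload": {
  "deltas": [18.5,-3.3,0,0,0,0,18.5,-3.3,0,0,0,0,18.5,-3.3,0,0,0,0,18.5,-3.3,0,0,0,0,18.5,-3.3,0,0,0,0,18.5,-3.3,0,0,0,0,18.8,-3.4,0,0,0,0,0,0,0,0,0,0]
}}

```text
time_s: 12.23
ee_pos: [496.5, -127.2, 219.2]
tcp_rot: [179.9, -0.0, -77.5]
ft_force: [-0.1, -0.4, 0.2]
grip_width: 41.8
```

Run:
```python
from h import *
im=arm.camera("top")
cv2.imwrite("pics/topz2.png",cv2.resize(im[120:225,235:365],None,fx=6,fy=5.7,interpolation=cv2.INTER_CUBIC)[:600,:800,::-1])
print(arm.read_state()["ee_pos"])
```

```text
[ 496.16838456 -126.12531324  219.23253803]
```

View pics/topz2.png

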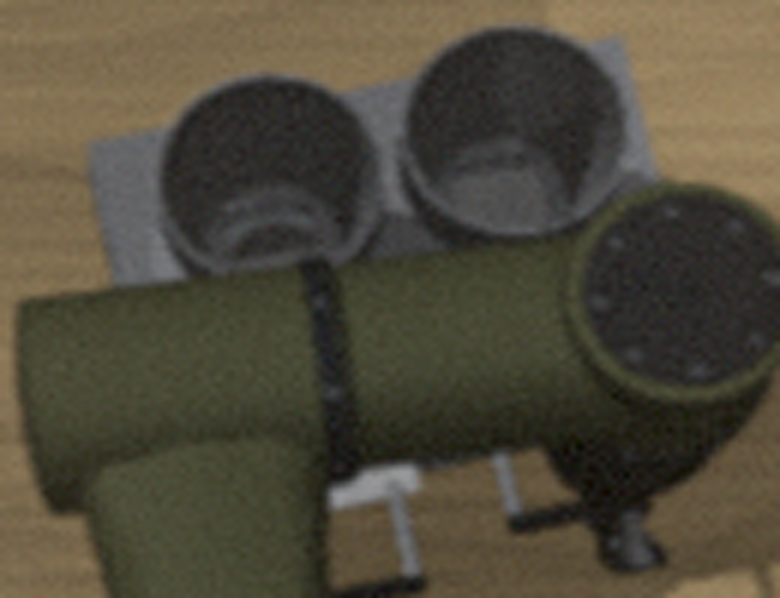

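Run:
```python
from h import *
for z in range(350,751,50): print(z,proj("top",(496.2,-126.1,z)).round(1), ray("top",235+20/6,120+380/5.7,z-60).round(0),ray("top",235+310/6,120+265/5.7,z-60).round(0))
im=arm.camera("scene")
cv2.imwrite("pics/s2.png",cv2.resize(im[0:300,100:450],None,fx=2,fy=2)[:,:,::-1])
```

```text
350 [337.4 195.6] [535. 167. 290.] [599.  21. 290.]
400 [339.2 191.8] [524. 162. 340.] [585.  21. 340.]
450 [341.1 187.8] [512. 157. 390.] [571.  21. 390.]
500 [343.2 183.4] [500. 151. 440.] [557.  20. 440.]
550 [345.4 178.7] [489. 146. 490.] [544.  20. 490.]
600 [347.8 173.6] [477. 140. 540.] [530.  20. 540.]
650 [350.5 168. ] [465. 135. 590.] [516.  20. 590.]
700 [353.4 161.9] [454. 130. 640.] [502.  19. 640.]
750 [356.5 155.2] [442. 124. 690.] [488.  19. 690.]
```

View pics/s2.png

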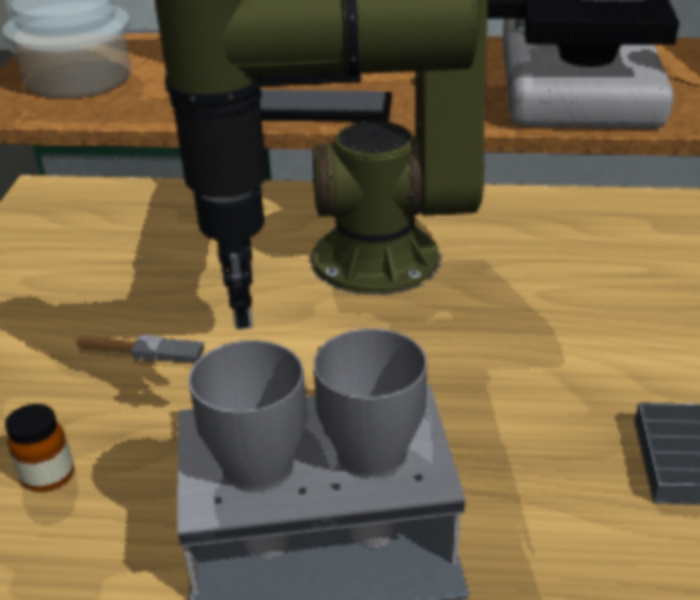

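The arm's links stay well above the hoppers (wrist top at about 620 mm) and the gripper is over the right handle, so I descend.

{"api": "servo_tool", "payload": {
  "deltas": [0,0,10,0,0,0,0,0,10,0,0,0,0,0,10,0,0,0,0,0,10,0,0,0,0,0,10,0,0,0,0,0,6,0,0,0,0,0,0,0,0,0]
}}

```text
time_s: 12.92
ee_pos: [495.2, -124.8, 161.2]
tcp_rot: [179.8, 0.0, -77.4]
ft_force: [-0.5, -0.2, -0.1]
grip_width: 42.1
```

{"api": "servo_tool", "payload": {
  "deltas": [0,0,6,0,0,0,0,0,6,0,0,0,0,0,6,0,0,0,0,0,5,0,0,0,0,0,0,0,0,0]
}}

```text
time_s: 13.33
ee_pos: [495.5, -125.0, 138.8]
tcp_rot: [179.9, 0.0, -77.4]
ft_force: [-0.3, -0.9, 0.1]
grip_width: 42.0
```

{"api": "servo_tool", "payload": {
  "deltas": [0,0,5,0,0,0,0,0,5,0,0,0,0,0,5,0,0,0,0,0,3,0,0,0,0,0,0,0,0,0]
}}

```text
time_s: 13.75
ee_pos: [495.6, -125.0, 121.3]
tcp_rot: [179.9, 0.0, -77.4]
ft_force: [-0.6, 0.4, -0.5]
grip_width: 42.1
```

{"api": "servo_tool", "payload": {
  "deltas": [0,0,0,0,0,0,0,0,0,0,0,0,0,0,0,0,0,0,0,0,0,0,0,0,0,0,0,0,0,0,0,0,0,0,0,0],
  "gripper": 255,
  "grip_force": 30
}}

```text
time_s: 14.25
ee_pos: [495.8, -125.2, 122.7]
tcp_rot: [180.0, -0.0, -77.4]
ft_force: [-3.6, -0.0, 4.1]
grip_width: 11.7
```

{"api": "servo_tool", "payload": {
  "deltas": [0,1,0,0,0,0,0,1,0,0,0,0,0,0,0,0,0,0]
}}

```text
time_s: 14.5
ee_pos: [495.7, -125.2, 122.7]
tcp_rot: [-179.7, -0.0, -77.4]
ft_force: [5.3, -0.6, -1.2]
grip_width: 11.4
```

The left gate ran past 20 mm, so the grain must be in the right runner. There is no need to jam it; I push it home.

{"api": "servo_tool", "payload": {
  "deltas": [0,-1,0,0,0,0,0,-1,0,0,0,0,0,-1,0,0,0,0,0,-1,0,0,0,0,0,-1,0,0,0,0,0,0,0,0,0,0]
}}

```text
time_s: 15.0
ee_pos: [497.2, -124.9, 122.7]
tcp_rot: [179.7, -0.0, -77.4]
ft_force: [-9.6, 1.5, 8.2]
grip_width: 11.6
```

{"api": "servo_tool", "payload": {
  "deltas": [0,-1,0,0,0,0,0,-1,0,0,0,0,0,0,0,0,0,0]
}}

```text
time_s: 15.25
ee_pos: [499.1, -124.5, 122.6]
tcp_rot: [179.7, -0.0, -77.4]
ft_force: [-9.0, 0.7, 8.0]
grip_width: 11.6
```

{"api": "servo_tool", "payload": {
  "deltas": [0,-1,0,0,0,0,0,0,0,0,0,0]
}}

```text
time_s: 15.42
ee_pos: [500.1, -124.3, 122.7]
tcp_rot: [179.7, -0.0, -77.4]
ft_force: [-10.1, 0.9, 7.8]
grip_width: 11.7
```

{"api": "servo_tool", "payload": {
  "deltas": [0,-1,0,0,0,0,0,0,0,0,0,0]
}}

```text
time_s: 15.58
ee_pos: [501.0, -124.1, 122.7]
tcp_rot: [179.7, -0.0, -77.4]
ft_force: [-9.8, 1.6, 7.3]
grip_width: 12.0
```

{"api": "servo_tool", "payload": {
  "deltas": [0,-1,0,0,0,0,0,0,0,0,0,0]
}}

```text
time_s: 15.75
ee_pos: [502.0, -123.9, 122.6]
tcp_rot: [179.7, -0.0, -77.4]
ft_force: [-9.9, 1.5, 7.2]
grip_width: 12.0
```

{"api": "servo_tool", "payload": {
  "deltas": [0,-1,0,0,0,0,0,0,0,0,0,0]
}}

```text
time_s: 15.92
ee_pos: [502.4, -123.7, 122.6]
tcp_rot: [179.7, 0.0, -77.4]
ft_force: [-12.9, 1.0, 10.4]
grip_width: 12.0
```

{"api": "servo_tool", "payload": {
  "deltas": [0,-1,0,0,0,0,0,0,0,0,0,0]
}}

```text
time_s: 16.08
ee_pos: [502.4, -123.7, 122.6]
tcp_rot: [179.5, 0.0, -77.4]
ft_force: [-17.3, 1.1, 11.5]
grip_width: 11.7
```

{"api": "servo_tool", "payload": {
  "deltas": [0,-1,0,0,0,0,0,0,0,0,0,0]
}}

```text
time_s: 16.25
ee_pos: [502.4, -123.8, 122.6]
tcp_rot: [179.4, 0.0, -77.4]
ft_force: [-20.8, 1.2, 13.3]
grip_width: 11.3
```

It is firmly at the stop, exactly where the left gate's home position predicts. I relax the arm and release.

{"api": "servo_tool", "payload": {
  "deltas": [0,2,-1,0,0,0,0,1,-1,0,0,0,0,0,0,0,0,0]
}}

```text
time_s: 16.5
ee_pos: [502.4, -123.6, 122.8]
tcp_rot: [179.8, 0.0, -77.4]
ft_force: [-4.4, -2.2, -3.2]
grip_width: 11.6
```

{"api": "servo_tool", "payload": {
  "deltas": [0,0,0,0,0,0,0,0,0,0,0,0,0,0,0,0,0,0,0,0,0,0,0,0,0,0,0,0,0,0,0,0,0,0,0,0],
  "gripper": 130
}}

```text
time_s: 17.0
ee_pos: [504.1, -123.2, 124.6]
tcp_rot: [-180.0, -0.0, -77.4]
ft_force: [0.0, -0.1, 0.4]
grip_width: 41.8
```

{"api": "servo_tool", "payload": {
  "deltas": [0,0,-12,0,0,0,0,0,-12,0,0,0,0,0,-12,0,0,0,0,0,-12,0,0,0,0,0,-12,0,0,0,0,0,-12,0,0,0,0,0,-12,0,0,0,0,0,-12,0,0,0]
}}

```text
time_s: 17.67
ee_pos: [503.9, -123.3, 221.7]
tcp_rot: [-180.0, -0.0, -77.4]
ft_force: [0.2, 0.4, 0.0]
grip_width: 42.2
```

{"api": "servo_tool", "payload": {
  "deltas": [0,15,-5,0,0,0,0,15,-5,0,0,0,0,15,-5,0,0,0,0,15,0,0,0,0,0,15,0,0,0,0,0,15,0,0,0,0,0,15,0,0,0,0,0,0,0,0,0,0]
}}

```text
time_s: 18.33
ee_pos: [400.1, -146.7, 236.9]
tcp_rot: [-179.9, -0.0, -77.4]
ft_force: [1.0, -1.3, 0.1]
grip_width: 42.1
```

{"api": "servo_tool", "payload": {
  "deltas": [25,10,0,0,0,0,25,10,0,0,0,0,25,0,0,0,0,0,25,0,0,0,0,0,25,0,0,0,0,0,25,0,0,0,0,0,25,0,0,0,0,0,25,0,0,0,0,0]
}}

```text
time_s: 19.0
ee_pos: [425.9, -347.2, 235.5]
tcp_rot: [180.0, 0.0, -77.4]
ft_force: [0.6, 1.1, 0.0]
grip_width: 42.1
```

Run:
```python
from h import *
im=arm.camera("top")
cv2.imwrite("pics/topz3.png",cv2.resize(im[120:225,235:365],None,fx=6,fy=5.7,interpolation=cv2.INTER_CUBIC)[:600,:800,::-1])
```

```text
(no output)
```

View pics/topz3.png

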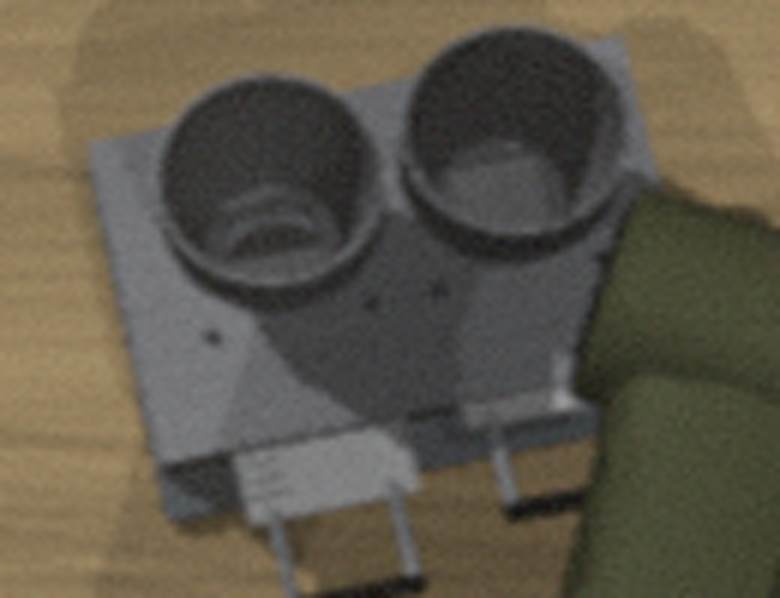

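Run:
```python
from h import *
a=cv2.imread("pics/top0.png");b=arm.camera("top")[:,:,::-1].copy();cv2.imwrite("pics/top3.png",b)
p=[660.84,-21.73,.2197]
def W(X):
    c,s=np.cos(p[2]),np.sin(p[2]);return np.array([p[0]+c*X[0]-s*X[1],p[1]+s*X[0]+c*X[1],X[2]])
g=lambda im:cv2.GaussianBlur(cv2.cvtColor(im,cv2.COLOR_BGR2GRAY),(0,0),.6).astype(float)
from scipy.ndimage import map_coordinates as mc
o=np.arange(-5,45,.5)
def prof(im,y0,ys):
    return np.mean([mc(g(im),np.array([proj("top",W((-178-q,y0+y,138)))[::-1] for q in o]).T,order=1) for y in ys],0)
for n,y0,ys in(("L",65,range(-22,23,4)),("R",-65,range(4,25,4))):
    for t,im in(("before",a),("after",b)):
        pr=prof(im,y0,ys); i=pr.argmin(); w=np.clip(np.median(pr)-15-pr,0,None)*(abs(o-o[i])<9)
        print(n,t,o[i],(w*o).sum()/w.sum(), pr.min())
# feeder displacement
A=g(a);B=g(b)
for nm,(r0,r1,c0,c1) in {"BLcorner":(138,170,245,268),"hop":(125,175,262,300),"Rhop":(122,165,302,335),"all":(125,185,250,330)}.items():
    print(nm,cv2.phaseCorrelate(A[r0:r1,c0:c1].copy(),B[r0:r1,c0:c1].copy(),cv2.createHanningWindow((c1-c0,r1-r0),cv2.CV_64F)))
cv2.imwrite("pics/full3.png",b)
```

```text
L before 6.5 6.4100325286206115 33.46585500186737
L after 28.5 28.478209375772245 33.88924786721694
R before 7.0 6.233843987236333 31.763957819385382
R after -1.0 -0.7427573680296371 32.32409532753909
BLcorner ((-0.059949848593655375, 0.09312835491281923), 1.010355559314813)
hop ((-0.07506996979199698, -0.169713648811328), 0.9414746579352672)
Rhop ((-0.22104771327295936, 0.3187171802749553), 0.9565892959473495)
all ((0.19058739172012906, -0.054539753483926035), 0.9287746613883515)
```

View pics/full3.png

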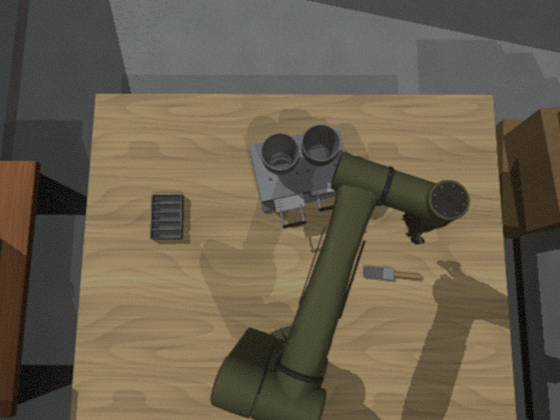

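Run:
```python
from workcell import arm
print(arm.hand_in())
```

```text
the job is handed in; nothing more can be done
None
```

The feeder is set: the left gate stands about 30 mm open, the right gate is fully home, and the job was handed in at about 19 s of the 48 s allowed.

- **Left gate:** I pushed it to its stop to get a reference, then pulled it out by 1 mm steps. It ran at an even 8 N or so past 20 mm with no bind. The arm's position puts it at 29.9 mm open.
- **Right gate:** I did not pull it onto the grain. Since the left gate ran free, the grain has to be in the right runner. I pushed it to its stop with about 21 N, and the stop was where the left gate's home position predicted it.
- **Feeder and other things:** the highest push was about 24 N, well under the 40 N at which the feeder slips. The before and after pictures show the feeder shifted by no more than 0.4 pixel, about 1 mm. The jar was partly hidden by the arm in the last picture. The brush and tray look unmoved, and nothing touched any of the three. The cups were not visible from above, so I did not check them.

**Small disagreement:** the top camera reads 28.5 mm for the left gate and -0.7 mm for the right. Taken relative to the right gate's stop, that is 29.2 mm for the left, which fits the arm's reading within the camera's accuracy of about 2 mm.

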